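Park the slide box in the bench fixture

ROBOT

A 6-joint arm with a two-finger parallel gripper is mounted at the origin on the work surface. World frame = base frame: x ahead of the robot, y to its left, z up, the work surface at z = 0. Lengths are in m, angles in rad, forces in N, time in s.
With the tool pointing down it reaches from about 0.35 to 0.725 m from the base axis. Payload 6 kg.
Tool frame: the origin (TCP) lies midway between the tips of the shut fingers; the grasp point (between the pads) lies 19 mm behind it; z points along the fingers, y is the direction in which the jaws open and shut (so a half turn about z gives the same grasp; the last joint's range is limited). The gripper opens to 85 mm and grips with 20 to 120 N. Pads are 22 mm wide; open, the fingers measure 114 mm over their backs; the gripper's body (76 mm by 85 mm) begins 54 mm behind the grasp point. The pads swing forward as they close: fully open they stand 13 mm farther back than shut.
Start: joints at [1.573, 0.04, 0.085, 0, -1.615, -0.334], TCP at [0.195, 0.567, 0.231] pointing down, gripper open.
Joint ranges: [-2.56, 2.56], [-1.29, 2.01], [-1.08, 1.49], [-3.29, 1.98], [-2.81, -0.18], [-2.99, 2.99]. Speed limits (rad/s): [2.57, 2.57, 3.01, 3.14, 3.14, 3.14].

INTERFACE

Orientations are given as a rotation vector (axis times angle).
In Python, from bench import env, vision, ticket, spotter gives the robot as it stands.
- The arm moves only by the shell command python3 -m handwheel 'ROWS' [OPENING] [FORCE]. ROWS is a JSON object of lists of equal length, an entry for each row: "dp": the shift along the tool's x, y, z in m, a list of three; "twist": the turn about the tool's z in degrees. A call has 1 to 8 rows; each row is the pose to reach, as a shift and turn from the pose commanded when the call began, along the tool's axes at that moment; what a row does not reach only later rows make up. A row lasts 1/8 s, in which the tool goes at most 62.5 mm and 10.7 degrees, less where a joint would pass 70% of its speed; a pose out of reach is approached as far as the arm can. A call with a gripper value outside its range is refused whole. OPENING is the finger opening in m, from 0 to 0.0854, set as the call begins (- or left out, the last holds). The fingers move at their own pace and stop on an object; FORCE is the grip in N (left out, the last holds). Time passes only in rows, so rows that repeat a pose let the fingers close. It gives the time, the measured TCP pose, the force and the opening at its end, in the units of the state.
- env.get_state(): the state, without advancing time (a new reading comes with each control period).
- vision.read_camera(name): name is "scene" or "top" or "wrist"; returns (picture, depth): 420x560x3 uint8, red, green, blue; 420x560 float32, m along the optical axis (not along the pixel's ray), 0 where there is no reading.
- vision.camera_info(name): a dict with "fov_y" (degrees; the focal length in pixels is half the picture's height over the tangent of half this angle, whatever the lens; pixels are square), "cx", "cy" (the principal point, pixels), "world_from_camera" (4x4, takes a point from camera to world coordinates). Camera axes: x right, y down, z forward; pixel columns grow to the right and rows downward; lengths in m; the calibration is good to about 2 mm. The wrist camera is an equidistant fisheye: a pixel r from the principal point sees the ray r / f radians off the axis. A picture is of the moment at which its call begins: read the wrist's pose just before it. camera_info takes no time and is no camera call; for the wrist camera it gives the pose at the moment of the call.
- ticket.sign_off(): hands the job in, once; it reports no verdict.
Trained networks look in the newest picture that a camera, given by its name, has taken for a name from the list of things; names that differ only in an ending like _2 or _b are one class to them, and where a whole thing is asked for, a point or a joint stands for the part that bears it (a point fixed in the world has none). Each returns a list of dicts, best first, with "score" (0 to 1); they miss things now and then, are a little off and sometimes report something else, mostly with a low value. They report only what shows in the picture. A call takes as long as a camera call. They do not tell look-alikes from the thing itself.
- spotter.search_frame(camera, thing): "point" ([x, y, z] in m, in world coordinates, good to about 4 mm: the middle of the surface that is visible of it).
The state is a dict: "t": time; "joint_positions": joint angles; "dq": joint speeds; "joint_efforts": joint torques, N m; "tcp_pos": TCP position; "tool_rot": TCP orientation; "ft_force": force on the tool from outside, world axes, zero at the start; "ft_torque": the same for the moment, N m; "finger_gap": finger opening in m.
Only numpy, scipy, OpenCV 4.12 (cv2) and the standard library are available. Lean on these libraries where they do the work, as an engineer would, in place of code of your own. Each camera call takes 0.05 s, during which the arm holds its last target.

TASK

With the fingertips, push the large grey slide box along the bench, in between the fixture's end stop and its sliding jaw, until its long side lies flush against the rail. Then push the jaw along the rail until it holds the box snugly against the end stop, with the box still flush to the rail, and leave it so. Only push: the box stays flat on the bench and is never lifted or tipped, and everything else on the bench stays where it is.

Things in the scene. Friction and masses are not known exactly. Their poses are not given: they have to be found in the camera images.
- slide_box: The large closed slide box: a flat grey plastic box 98 mm (its x) by 140 mm (its y, the long way) by 35 mm high with a white paper label on its lid, 0.25 to 0.5 kg, loose on the bench. Origin at the centre of its underside. It slides under a push of 2 to 7 N.
- fixture: Aluminium L, fixed to the bench, 25 mm high: a rail 20 mm thick along its y (y -400 to +20 mm) and an end stop 20 mm thick reaching from the rail towards the robot (x 0 to -100). Origin at bench level in the inner corner: rail face is the plane x = 0, stop face the plane y = 0. No floor plate. The box belongs at negative x and y: home, its origin is at x -49, y -70 mm.
- jaw (a joint): Sliding jaw: steel block 92 mm across (fixture x -95 to -3), 90 mm along the rail, 30 mm high, sliding along the rail; fixture +y closes it. Value = metres from fully open (0; most 0.135). Its box-side face is at fixture y = -0.26 + value, so 0.120 just holds a box that is against the stop. About 2 N moves it alone; it stays where left.
- jaw_push (a point): Centre of the jaw's outer end face (the face away from the box and the stop), 15 mm above the bench: push here along the fixture's +y to close it.
- jaw_face (a point): Centre of the jaw's box-side face, 15 mm above the bench.
- tablet: Bystander: black tablet computer in its case, 250 x 175 x 12 mm, lying flat, screen up. Origin at the centre of its underside.
- water_bottle: Bystander: clear water bottle, 64 mm across, 200 mm tall, upright. Origin at the centre of its underside.
- oil_bottle: Bystander: small amber dropper bottle, 30 mm across, 65 mm tall, upright behind the rail. Origin at the centre of its underside.
- staining_jar: Bystander: square glass staining jar with a white lid, 58 x 58 x 95 mm, upright behind the rail. Origin at the centre of its underside.
- slide_mailer: Bystander: small white slide mailer, 84 x 32 x 18 mm, lying in front of the jaw. Origin at the centre of its underside.
- spectacles: Bystander: folded wire spectacles, 136 mm long, 24 mm deep, about 45 mm high at the rims. Origin at the centre of its underside.
- forceps: Bystander: steel forceps, 130 mm long, 12 mm wide, 5 mm thick, lying flat. Origin at the centre of its underside.
There are look-alikes about, which are no part of the job. Several things look just like the slide_box: the one meant starts farthest to the robot's right.

How it is judged:
By the outcome, as a careful person would: the job done as asked, in the order asked, and still so for the second after the job is handed in, with the robot touching nothing.
It also fails if it takes over 48 s, if anything falls off the work surface, if the arm or the gripper's body presses on something with over 40 N, if the wrist force passes 120 N, or if a joint passes its speed limit or range.

## Working session

There is one attempt and no reset: what is moved stays moved. The work goes in short steps, Python scripts to look and compute and a shell command to move; the robot and the scene stay as the last step left them, time stands still between calls to the robot, and variables do not carry over. Pictures are saved under pics/ and viewed, and the job is handed in when it is done.

```bash
ls; mkdir -p pics
python3 - <<'E'
from bench import env, vision, spotter
import cv2
s=env.get_state(); print({k:s[k] for k in('t','tcp_pos','tool_rot','finger_gap')})
for c in('scene','top'):
    p,d=vision.read_camera(c); cv2.imwrite(f'pics/{c}0.png',p[:,:,::-1]); i=vision.camera_info(c); print(c,i)
    for t in('slide_box','fixture','jaw','jaw_push','jaw_face','slide_mailer','tablet','water_bottle','spectacles','forceps'):
        if c=='top' : print(t,[([round(float(v),3) for v in r['point']],round(r['score'],2)) for r in spotter.search_frame(c,t)])
E
```

```text
pics
{'t': 0.0, 'tcp_pos': array([0.19528485, 0.56697549, 0.23028553]), 'tool_rot': array([ 3.09672806e+00, -5.18489915e-01, -2.47026690e-04]), 'finger_gap': 0.0851756235914312}
scene {'fov_y': 51.53575038247925, 'cx': 276.9475558237743, 'cy': 210.23292102929844, 'world_from_camera': array([[ 0.13636769,  0.69962274, -0.70137855,  1.31640015],
       [ 0.99041915, -0.08072674,  0.11204065, -0.12286308],
       [ 0.02176619, -0.70993747, -0.70392828,  0.86126826],
       [ 0.        ,  0.        ,  0.        ,  1.        ]])}
top {'fov_y': 42.00303298345215, 'cx': 276.1372611795534, 'cy': 213.18094765722694, 'world_from_camera': array([[ 2.42402190e-02, -9.97852038e-01,  6.08582084e-02,
         4.48349574e-01],
       [-9.99705918e-01, -2.42378928e-02,  7.76554240e-04,
        -1.03781213e-02],
       [ 7.00188498e-04, -6.08591349e-02, -9.98146119e-01,
         1.66166065e+00],
       [ 0.00000000e+00,  0.00000000e+00,  0.00000000e+00,
         1.00000000e+00]])}
slide_box [([0.481, 0.097, 0.034], 0.97), ([0.407, -0.095, 0.018], 0.7), ([0.292, 0.21, 0.028], 0.65), ([0.678, 0.109, 0.041], 0.6)]
fixture [([0.587, -0.075, 0.023], 0.69)]
jaw [([0.545, -0.1, 0.025], 0.61)]
jaw_push [([0.547, -0.101, 0.031], 0.66), ([0.406, 0.472, 0.013], 0.35)]
jaw_face [([0.547, -0.103, 0.031], 0.74)]
slide_mailer [([0.407, -0.092, 0.018], 0.77)]
tablet [([0.409, 0.474, 0.013], 0.63)]
water_bottle [([0.671, 0.358, 0.127], 0.83)]
spectacles [([0.424, -0.441, 0.025], 0.56), ([0.585, -0.072, 0.026], 0.41)]
forceps [([0.613, -0.482, 0.001], 0.53)]
```

View pics/top0.png

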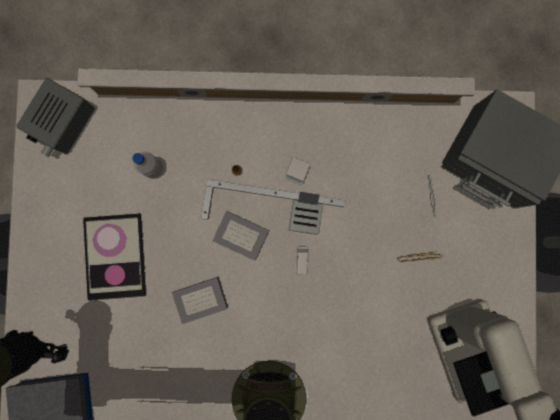

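View pics/scene0.png

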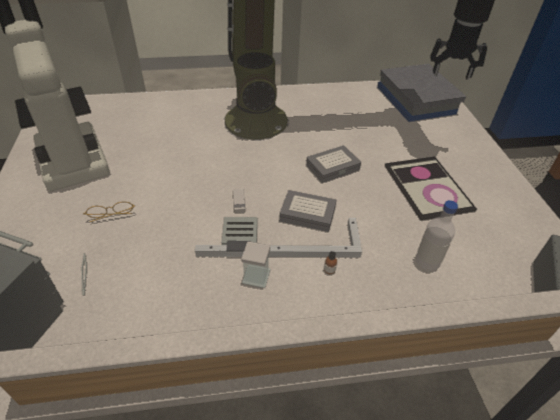

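```bash
cat > h.py <<'E'
import numpy as np, cv2
from bench import env, vision, spotter
def cloud(d,i,fish=False):
    h,w=d.shape; f=h/2/np.tan(np.radians(i['fov_y'])/2)
    u,v=np.meshgrid(np.arange(w),np.arange(h)); x=(u-i['cx'])/f; y=(v-i['cy'])/f
    if fish:
        r=np.hypot(x,y)+1e-9; s=np.tan(np.minimum(r,1.45))/r; x=x*s;y=y*s
    P=np.stack([x*d,y*d,d,np.ones_like(d)],-1)@np.array(i['world_from_camera']).T
    P[d==0]=np.nan
    return P[...,:3]
E
python3 - <<'E'
from h import *
for c in('top','scene'):
    p,d=vision.read_camera(c); i=vision.camera_info(c); P=cloud(d,i); np.savez(f'{c}.npz',p=p,d=d,P=P)
    z=P[...,2]; m=np.abs(z)<.008; print(c,'bench z',np.nanmedian(z[m&(P[...,0]<.7)&(P[...,0]>.3)]))
    mk=((z>.018)&(z<.06)&(P[...,0]>.2)&(P[...,0]<.8)&(abs(P[...,1])<.4)).astype(np.uint8)
    n,l,st,ce=cv2.connectedComponentsWithStats(mk)
    for k in range(1,n):
        if st[k,4]<40: continue
        Q=P[l==k]; print(k,st[k],'z',np.median(Q[:,2]).round(4),[np.round(v,3) for v in cv2.minAreaRect(Q[:,:2].astype(np.float32))])
p=np.load('top.npz')['p'];q=cv2.resize(p[150:330,160:360],None,fx=4,fy=3.33*1.2,interpolation=cv2.INTER_CUBIC)[:600,:800];cv2.imwrite('pics/topc.png',cv2.resize(p[170:320,160:360],None,fx=4,fy=4,interpolation=cv2.INTER_CUBIC)[:,:,::-1])
E
```

```text
top bench z 2.5956321477171862e-05
1 [148 160  16  19  61] z 0.0395 [array([0.665, 0.35 ]), array([0.022, 0.06 ]), np.float64(55.423)]
2 [232 165  10  11  68] z 0.0398 [array([0.675, 0.112]), array([0.027, 0.03 ]), np.float64(88.873)]
4 [ 201  180  144   55 2092] z 0.0277 [array([0.563, 0.001]), array([0.42, 0.12]), np.float64(83.613)]
5 [ 213  212   56   49 1546] z 0.0354 [array([0.479, 0.095]), array([0.14 , 0.098]), np.float64(66.721)]
9 [298 247  11  14  72] z 0.0209 [array([ 0.43 , -0.092]), array([0.03 , 0.039]), np.float64(89.982)]
14 [297 261  11  14  78] z 0.0208 [array([ 0.388, -0.09 ]), array([0.039, 0.03 ]), np.float64(1.296)]
25 [ 172  277   56   47 1607] z 0.0354 [array([0.284, 0.211]), array([0.098, 0.141]), np.float64(19.8)]
scene bench z -0.0010631824508287036
1 [ 306  145   55   34 1085] z 0.0333 [array([0.291, 0.21 ]), array([0.105, 0.142]), np.float64(19.725)]
6 [ 279  190   57   38 1470] z 0.0338 [array([0.486, 0.095]), array([0.14 , 0.104]), np.float64(67.023)]
20 [ 194  217   63   36 1315] z 0.0289 [array([ 0.555, -0.131]), array([0.154, 0.122]), np.float64(82.507)]
21 [269 218  93  36 871] z 0.0239 [array([0.58 , 0.094]), array([0.232, 0.121]), np.float64(82.667)]
22 [416 243  30  24 317] z 0.04 [array([0.698, 0.356]), array([0.064, 0.032]), np.float64(51.819)]
25 [324 255  13  16 154] z 0.0386 [array([0.686, 0.112]), array([0.03 , 0.025]), np.float64(75.497)]
26 [243 260  25  22 257] z 0.0386 [array([ 0.698, -0.066]), array([0.032, 0.062]), np.float64(16.505)]
```

View pics/topc.png

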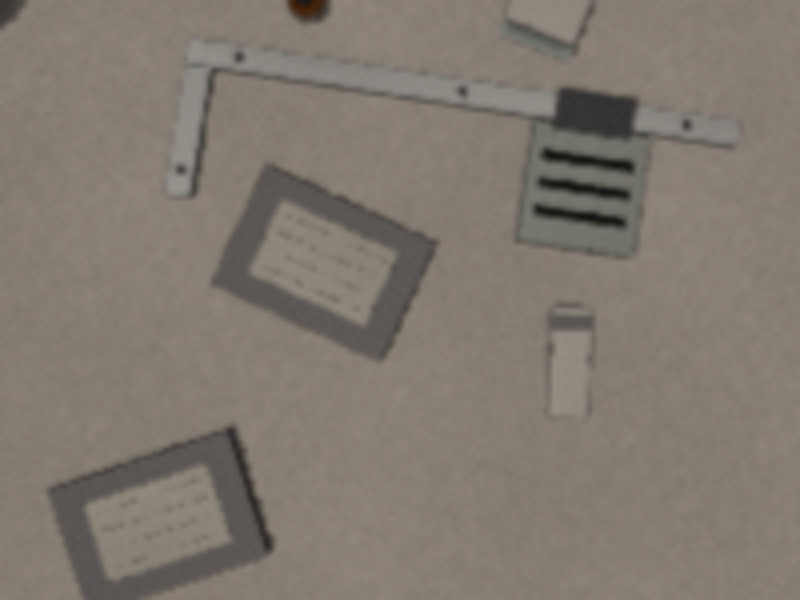

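Candidates for slide_box are at top-view pixels (241,235) and (201,299). The one at (241,235) is farther right (y≈0.095 against 0.211), and the crop shows it as the grey labelled box beside the fixture, so that's the one. Next I'll write a helper that gives tool-axis shifts, then approach.

```bash
cat >> h.py <<'E'
from scipy.spatial.transform import Rotation as Ro
def R2(a): c,s=np.cos(a),np.sin(a); return np.array([[c,-s],[s,c]])
FO=np.array([.6239,.1854]); FA=np.radians(-6.4)
def fix2w(x,y): return FO+R2(FA)@np.array([x,y])
def w2fix(p): return R2(FA).T@(np.array(p)[:2]-FO)
def go(x,y,z,yaw=None):
    s=env.get_state(); R=Ro.from_rotvec(s['tool_rot']).as_matrix()
    cy=np.degrees(np.arctan2(R[1,0],R[0,0]))
    print('t',round(s['t'],2),'tcp',s['tcp_pos'].round(4),'yaw',cy.round(2),'dp',(R.T@(np.array([x,y,z])-s['tcp_pos'])).round(4),'twist',None if yaw is None else round(cy-yaw,2),'F',s['ft_force'].round(1))
E
python3 -c "
from h import *
go(.40,.128,.10,-23.3)"
```

```text
t 0.7 tcp [0.1954 0.5673 0.2313] yaw -19.01 dp [0.3365 0.3487 0.1313] twist 4.29 F [ 0.3  1.8 -0. ]
```

```bash
python3 -m handwheel '{"dp":[[0.04,0.04,0],[0.08,0.084,0.02],[0.12,0.126,0.04],[0.16,0.168,0.06],[0.2,0.21,0.08],[0.24,0.252,0.1],[0.28,0.294,0.115],[0.32,0.333,0.13]],"twist":[0,1,2,3,4,4.3,4.3,4.3]}' 0.085
python3 -m handwheel '{"dp":[[0.015,0.015,0],[0.015,0.015,0]],"twist":[0,0]}'
python3 - <<'E'
from h import *
go(.4,.128,.003,-23.3)
i=vision.camera_info('wrist');p,d=vision.read_camera('wrist');P=cloud(d,i,True);np.savez('w1.npz',p=p,d=d,P=P)
cv2.imwrite('pics/w1.png',p[:,:,::-1])
print(i['fov_y'],np.array(i['world_from_camera']).round(3).tolist())
z=P[...,2]; m=(P[...,0]>.38)&(P[...,0]<.6)&(P[...,1]>0)&(P[...,1]<.22)
mk=((z>.028)&(z<.042)&m).astype(np.uint8)
n,l,st,ce=cv2.connectedComponentsWithStats(mk)
for k in range(1,n):
    if st[k,4]>200: print(st[k],[np.round(v,3) for v in cv2.minAreaRect(P[l==k][:,:2].astype(np.float32))],np.median(P[l==k][:,2]))
E
```

```text
t: 1.7
tcp_pos: [0.39, 0.1466, 0.1013]
tool_rot: [-3.076, 0.633, -0.002]
ft_force: [0.6, 0.5, 0.2]
finger_gap: 0.085
t: 1.95
tcp_pos: [0.3977, 0.1272, 0.1013]
tool_rot: [3.076, -0.639, 0.0]
ft_force: [0.3, 0.7, -0.2]
finger_gap: 0.085
t 1.95 tcp [0.3977 0.1272 0.1013] yaw -23.48 dp [ 0.0018 -0.0016  0.0983] twist -0.18 F [ 0.3  0.7 -0.2]
65.70646984690485 [[-0.398, -0.872, -0.285, 0.472], [-0.917, 0.378, 0.124, 0.096], [0.0, 0.311, -0.95, 0.244], [0.0, 0.0, 0.0, 1.0]]
[  166    21   214   149 30861] [array([0.483, 0.095]), array([0.141, 0.098]), np.float64(66.573)] 0.03534850342605886
```

View pics/w1.png

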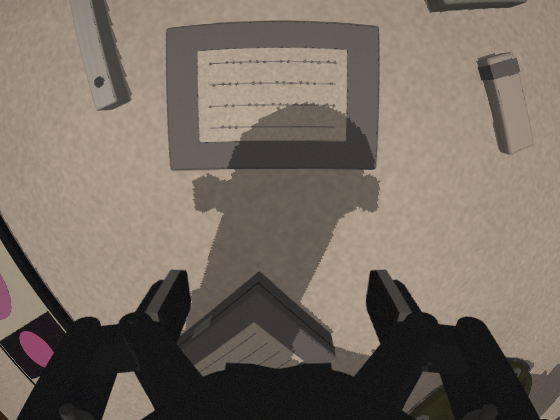

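The wrist view shows the target box at pixels (272,95), and the look-alike's corner at (259,272), behind the fingers and clear of the descent. I'll go down behind the target.

```bash
python3 -m handwheel '{"dp":[[0.002,-0.002,0.035],[0.002,-0.002,0.07],[0.002,-0.002,0.095],[0.002,-0.002,0.097],[0.002,-0.002,0.097]],"twist":[0,0,0,0,0]}'
python3 - <<'E'
from h import *
go(.434,.116,.003,-23.3)
p,d=vision.read_camera('wrist'); cv2.imwrite('pics/w2.png',p[:,:,::-1])
p,d=vision.read_camera('scene'); cv2.imwrite('pics/s2.png',cv2.resize(p[100:300,180:440],None,fx=3,fy=3)[:,:,::-1])
E
```

```text
t: 2.62
tcp_pos: [0.4004, 0.1304, 0.0055]
tool_rot: [-3.076, 0.633, -0.002]
ft_force: [0.2, 0.0, 1.0]
finger_gap: 0.0852
t 2.62 tcp [0.4004 0.1304 0.0055] yaw -23.24 dp [ 0.0365 -0.      0.0025] twist 0.06 F [0.2 0.  1. ]
```

View pics/s2.png

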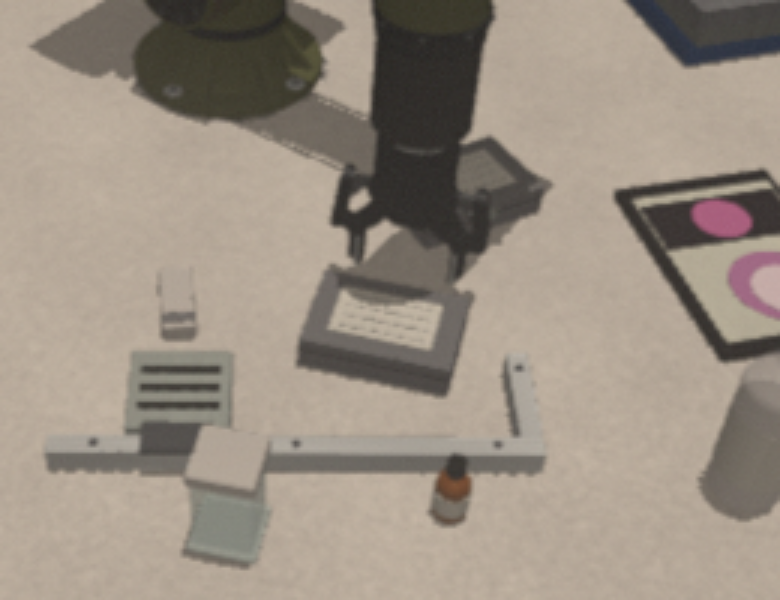

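View pics/w2.png

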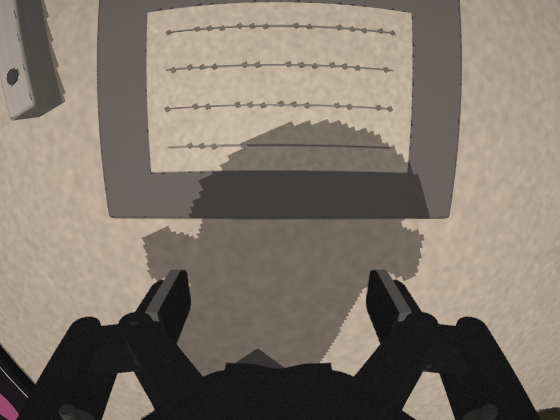

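```bash
python3 -m handwheel '{"dp":[[0.01,0,0.002],[0.018,0,0.002],[0.024,0,0.003],[0.0317,-0.0023,0.003],[0.0393,-0.0047,0.003],[0.047,-0.007,0.003],[0.0546,-0.0093,0.003],[0.0546,-0.0093,0.003]],"twist":[0,0,0,-2,-4,-6,-8,-8]}'
python3 - <<'E'
from h import *
go(*fix2w(-.109,-.085),.003,-6.4); print(w2fix(env.get_state()['tcp_pos']))
p,d=vision.read_camera('wrist'); cv2.imwrite('pics/w3.png',p[:,:,::-1])
E
```

```text
t: 3.72
tcp_pos: [0.4541, 0.116, 0.001]
tool_rot: [3.113, -0.42, -0.001]
ft_force: [0.5, -0.5, -0.5]
finger_gap: 0.085
t 3.73 tcp [0.4541 0.116  0.001 ] yaw -15.39 dp [ 0.0509 -0.011  -0.002 ] twist -8.99 F [ 0.5 -0.5 -0.5]
[-0.16099574 -0.08788965]
```

View pics/w3.png

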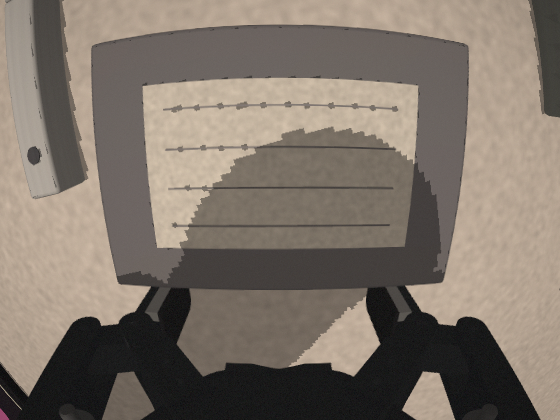

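The box is flush on both fingertips and turning with them, so I'll keep pushing.

```bash
python3 -m handwheel '{"dp":[[0.007,-0.001,0],[0.014,-0.002,0],[0.021,-0.0035,0],[0.028,-0.0045,0],[0.034,-0.0055,0],[0.040,-0.0062,0],[0.040,-0.0062,0]],"twist":[-2,-4,-6,-7.5,-9,-9,-9]}'
python3 - <<'E'
from h import *
go(*fix2w(-.109,-.085),.001,-6.4); print(w2fix(env.get_state()['tcp_pos']))
i=vision.camera_info('wrist');p,d=vision.read_camera('wrist');P=cloud(d,i,True); cv2.imwrite('pics/w4.png',p[:,:,::-1]);np.savez('w4.npz',p=p,d=d,P=P)
p,d=vision.read_camera('top'); cv2.imwrite('pics/t4.png',cv2.resize(p[150:280,180:360],None,fx=4,fy=4)[:,:,::-1])
E
```

```text
t: 4.65
tcp_pos: [0.4948, 0.1119, 0.0014]
tool_rot: [-3.137, 0.174, -0.002]
ft_force: [-0.4, 0.5, -0.2]
finger_gap: 0.0853
t 4.65 tcp [0.4948 0.1119 0.0014] yaw -6.34 dp [ 0.0111 -0.0024  0.0004] twist 0.06 F [-0.4  0.5 -0.2]
[-0.12014181 -0.0874418 ]
```

View pics/w4.png

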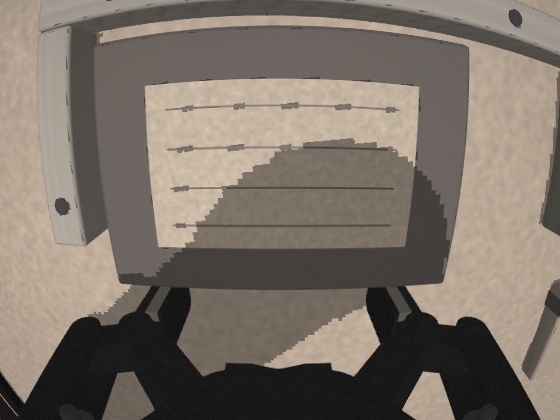

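View pics/t4.png

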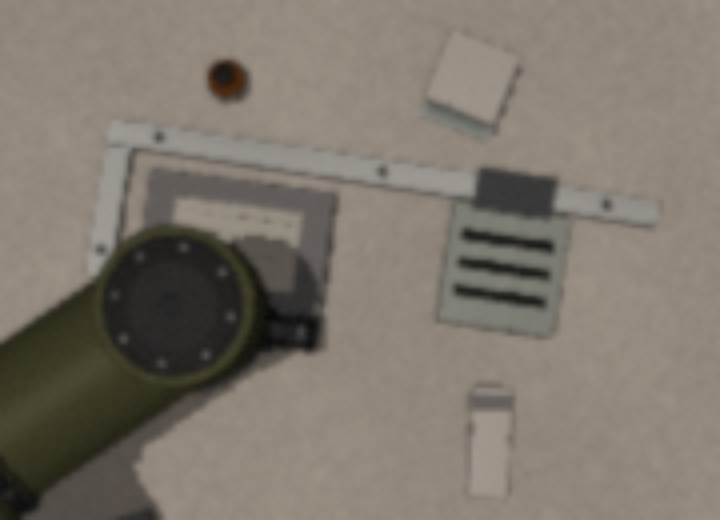

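```bash
cat > meas.py <<'E'
from h import *
def meas(P,show=True):
    z=P[...,2]; x=P[...,0]; y=P[...,1]
    out={}
    mb=((z>.031)&(z<.040)&(x>.44)&(x<.66)&(y>-.06)&(y<.22))
    n,l,st,_=cv2.connectedComponentsWithStats(mb.astype(np.uint8)); k=1+np.argmax(st[1:,4])
    r=cv2.minAreaRect(P[l==k][:,:2].astype(np.float32)); print('box',[np.round(v,4) for v in r],P[l==k][:,2].mean().round(4))
    mf=((z>.020)&(z<.0285)); 
    n,l,st,_=cv2.connectedComponentsWithStats(mf.astype(np.uint8))
    for k in np.argsort(-st[1:,4])[:3]+1:
        Q=P[l==k]; 
        if len(Q)<100: continue
        print('comp',st[k],Q.mean(0).round(4))
    f=np.stack([w2fix(q) for q in P[mf][::3]]); 
    # rail inner edge: bin by fy
    print('rail inner edge fx by fy', [(b,np.round(np.percentile(s,3),4)) for b in np.arange(-.30,0,.03) for s in [f[(f[:,1]>b)&(f[:,1]<b+.03)&(f[:,0]>-.012)&(f[:,0]<.03),0]] if len(s)>30])
    print('stop inner edge fy by fx', [(b.round(3),np.round(np.percentile(s,3),4)) for b in np.arange(-.1,-.01,.02) for s in [f[(f[:,0]>b)&(f[:,0]<b+.02)&(f[:,1]>-.012)&(f[:,1]<.03),1]] if len(s)>30])
    g=P[mb]; g=R2(FA).T@(g[:,:2]-FO).T
    print('box far edge fx', [(b.round(3),np.round(np.percentile(s,98),4)) for b in np.arange(-.17,-.01,.03) for s in [g[0][(g[1]>b)&(g[1]<b+.03)]] if len(s)>30],'left edge fy',np.percentile(g[1],99.5).round(4))
E
python3 - <<'E'
from meas import *
meas(np.load('w4.npz')['P'])
E
```

```text
box [array([0.5447, 0.1054]), array([0.1404, 0.1209]), np.float64(83.8424)] 0.0354
comp [   36     0   524   247 16838] [0.5999 0.1309 0.0245]
comp [179 288  11  34 180] [0.498  0.1547 0.0247]
comp [367 288  11  33 176] [0.4888 0.0702 0.0246]
rail inner edge fx by fy [(np.float64(-0.24000000000000005), np.float64(0.001)), (np.float64(-0.21000000000000008), np.float64(0.0013)), (np.float64(-0.1800000000000001), np.float64(0.0015)), (np.float64(-0.15000000000000013), np.float64(0.0018)), (np.float64(-0.12000000000000016), np.float64(0.002)), (np.float64(-0.09000000000000019), np.float64(0.0025)), (np.float64(-0.06000000000000022), np.float64(0.0031)), (np.float64(-0.03000000000000025), np.float64(-0.0079))]
stop inner edge fy by fx [(np.float64(-0.1), np.float64(0.0007)), (np.float64(-0.08), np.float64(0.0004)), (np.float64(-0.06), np.float64(0.0002)), (np.float64(-0.04), np.float64(-0.0001)), (np.float64(-0.02), np.float64(-0.0006))]
box far edge fx [(np.float64(-0.17), np.float64(-0.0122)), (np.float64(-0.14), np.float64(-0.0122)), (np.float64(-0.11), np.float64(-0.0121)), (np.float64(-0.08), np.float64(-0.0122)), (np.float64(-0.05), np.float64(-0.0124)), (np.float64(-0.02), np.float64(-0.0133))] left edge fy -0.0202
```

```bash
sed -i 's/^FO=.*/FO=np.array([.627,.1847]); FA=np.radians(-7.0)/' h.py
python3 -m handwheel '{"dp":[[0.005,0,0],[0.009,0,0],[0.012,0,0],[0.0135,0,0],[0.0135,0,0]],"twist":[0.3,0.6,0.6,0.6,0.6]}'
python3 -m handwheel '{"dp":[[0.001,0,0],[0.002,0,0],[0.002,0,0]],"twist":[0,0,0]}'
python3 - <<'E'
from meas import *
i=vision.camera_info('wrist');p,d=vision.read_camera('wrist');P=cloud(d,i,True); cv2.imwrite('pics/w5.png',p[:,:,::-1])
meas(P); go(*fix2w(-.109,-.087),.001,-7)
E
```

```text
t: 5.38
tcp_pos: [0.5072, 0.1104, 0.0015]
tool_rot: [3.136, -0.189, -0.001]
ft_force: [-6.2, 1.8, 4.9]
finger_gap: 0.0854
t: 5.75
tcp_pos: [0.5073, 0.1103, 0.0014]
tool_rot: [3.135, -0.19, -0.008]
ft_force: [-18.5, 3.6, 13.0]
finger_gap: 0.0851
box [array([0.5569, 0.103 ]), array([0.1406, 0.1204]), np.float64(83.2751)] 0.0354
comp [   34     0   526   273 26369] [0.6115 0.12   0.0249]
comp [367 288  11  33 181] [0.501  0.0687 0.0247]
comp [179 289  11  32 176] [0.5108 0.1532 0.0247]
rail inner edge fx by fy [(np.float64(-0.24000000000000005), np.float64(0.0001)), (np.float64(-0.21000000000000008), np.float64(0.0004)), (np.float64(-0.1800000000000001), np.float64(0.0007)), (np.float64(-0.15000000000000013), np.float64(0.0028)), (np.float64(-0.12000000000000016), np.float64(0.0027)), (np.float64(-0.09000000000000019), np.float64(0.0026)), (np.float64(-0.06000000000000022), np.float64(0.0026)), (np.float64(-0.03000000000000025), np.float64(0.0008))]
stop inner edge fy by fx [(np.float64(-0.1), np.float64(0.0002)), (np.float64(-0.08), np.float64(0.0)), (np.float64(-0.06), np.float64(0.0001)), (np.float64(-0.04), np.float64(-0.0003)), (np.float64(-0.02), np.float64(-0.0003))]
box far edge fx [(np.float64(-0.17), np.float64(-0.002)), (np.float64(-0.14), np.float64(-0.002)), (np.float64(-0.11), np.float64(-0.002)), (np.float64(-0.08), np.float64(-0.0021)), (np.float64(-0.05), np.float64(-0.0023)), (np.float64(-0.02), np.float64(-0.0011))] left edge fy -0.0211
t 5.8 tcp [0.5072 0.1103 0.0014] yaw -6.92 dp [ 0.0008 -0.0014  0.0004] twist 0.08 F [-18.5   3.9  12. ]
```

View pics/w5.png

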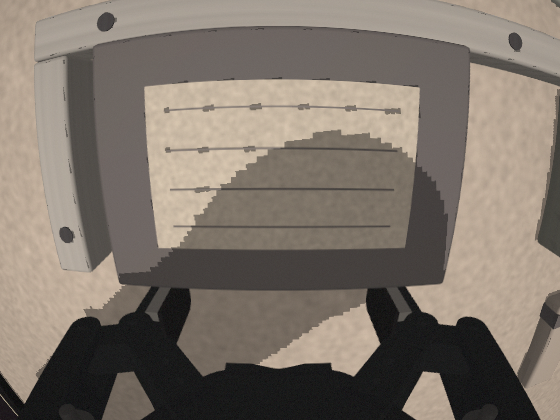

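The box is flush along the rail: its edge sits at a constant fx, with 18 N of contact force. I'll back off, lift and move to the outer end of the jaw.

```bash
python3 -m handwheel '{"dp":[[-0.004,0,0],[-0.012,0,0],[-0.03,0,0],[-0.04,0,-0.02],[-0.04,0,-0.07],[-0.04,0,-0.12],[-0.04,0,-0.15],[-0.04,0,-0.15]],"twist":[0,0,0,0,0,0,0,0]}'
python3 - <<'E'
from h import *
go(*fix2w(-.049,-.38),.15,83); print(env.get_state()['joint_positions'].round(2))
E
```

```text
t: 6.8
tcp_pos: [0.471, 0.1154, 0.1543]
tool_rot: [-3.133, 0.189, -0.008]
ft_force: [-0.4, 0.5, -1.4]
finger_gap: 0.0848
t 6.8 tcp [0.471  0.1154 0.1543] yaw -6.92 dp [0.097  0.2924 0.0039] twist -89.92 F [-0.4  0.5 -1.4]
[ 0.66 -0.28 -0.34  0.   -1.5   0.79]
```

```bash
python3 -m handwheel '{"dp":[[0.0,0.05,0],[0.0,0.1,0],[0.01,0.15,0],[0.02,0.2,0],[0.03,0.25,0],[0.035,0.275,0],[0.035,0.275,0]],"twist":[0,0,0,0,0,0,0]}' 0.03 20
python3 - <<'E'
from meas import *
i=vision.camera_info('wrist');p,d=vision.read_camera('wrist');P=cloud(d,i,True); cv2.imwrite('pics/w6.png',p[:,:,::-1]);np.savez('w6.npz',P=P)
go(*fix2w(-.049,-.38),.15,-97)
z=P[...,2];m=(z>.026)&(z<.034)
g=R2(FA).T@(P[m][:,:2]-FO).T; k=(g[0]>-.11)&(g[0]<-.006)&(g[1]<-.2)&(g[1]>-.4)
print('jaw fx,fy',np.percentile(g[:,k],[1,99],axis=1),k.sum())
E
```

```text
t: 7.68
tcp_pos: [0.4706, -0.1637, 0.1498]
tool_rot: [3.135, -0.194, -0.003]
ft_force: [0.1, 0.2, 0.8]
finger_gap: 0.0301
t 7.72 tcp [ 0.4708 -0.1627  0.1501] yaw -7.02 dp [ 0.0637  0.0161 -0.    ] twist 89.98 F [ 0.6 -0.3  0.1]
jaw fx,fy [[-0.09377244 -0.33470136]
 [-0.00684462 -0.2475684 ]] 10753
```

View pics/w6.png

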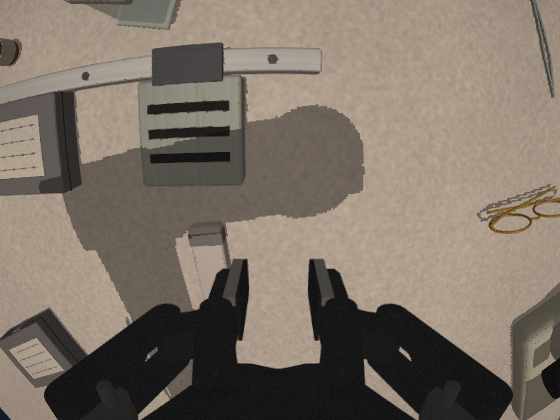

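The jaw is at pixels (195,130), its outer end at fy≈-0.336 and its value ≈0.013. The mailer (210,260) is clear. I'll turn 90° and move behind the jaw's outer face.

```bash
python3 -m handwheel '{"dp":[[0.01,0.01,0],[0.02,0.02,0],[0.03,0.021,0],[0.04,0.021,0],[0.05,0.021,0],[0.06,0.021,0],[0.064,0.021,0],[0.064,0.021,0]],"twist":[10.5,21,31.5,42,52.5,63,73.5,84]}'
python3 -m handwheel '{"dp":[[0,0,0.03],[0,0,0.06],[0,0,0.06]],"twist":[6,6,6]}'
python3 - <<'E'
from h import *
go(*fix2w(-.049,-.385),.004,-97);print(w2fix(env.get_state()['tcp_pos']))
E
```

```text
t: 8.72
tcp_pos: [0.5326, -0.1894, 0.1506]
tool_rot: [2.198, -2.244, -0.001]
ft_force: [-0.0, 0.2, 0.7]
finger_gap: 0.03
t: 9.1
tcp_pos: [0.5307, -0.1894, 0.0884]
tool_rot: [2.083, -2.347, -0.006]
ft_force: [-0.5, 0.2, 0.4]
finger_gap: 0.03
t 9.1 tcp [ 0.5307 -0.1894  0.0884] yaw -96.84 dp [ 0.002  -0.0014  0.0844] twist 0.16 F [-0.5  0.2  0.4]
[-0.04995799 -0.38306399]
```

```bash
python3 -m handwheel '{"dp":[[0,-0.001,0.035],[0,-0.001,0.07],[0,-0.001,0.082],[0,-0.001,0.082]],"twist":[0,0,0,0]}'
python3 -m handwheel '{"dp":[[-0.01,0,0],[-0.02,0,0],[-0.03,0,0],[-0.038,0,0],[-0.045,0,0],[-0.053,0,0],[-0.053,0,0]],"twist":[0,0,0,0,0,0,0]}'
python3 - <<'E'
from h import *
go(*fix2w(-.049,-.24),.006,-97);print(w2fix(env.get_state()['tcp_pos']))
p,d=vision.read_camera('scene'); cv2.imwrite('pics/s7.png',cv2.resize(p[120:300,180:440],None,fx=3,fy=3)[:,:,::-1])
E
```

```text
t: 9.6
tcp_pos: [0.5337, -0.1908, 0.0101]
tool_rot: [2.084, -2.35, 0.001]
ft_force: [0.1, 0.4, 1.1]
finger_gap: 0.0297
t: 10.48
tcp_pos: [0.5397, -0.1376, 0.0092]
tool_rot: [-2.084, 2.35, 0.001]
ft_force: [0.2, 0.5, -0.5]
finger_gap: 0.0299
t 10.47 tcp [ 0.5397 -0.1376  0.0092] yaw -96.87 dp [-0.0905  0.0015  0.0033] twist 0.13 F [ 0.2  0.5 -0.5]
[-0.04732803 -0.33051826]
```

View pics/s7.png

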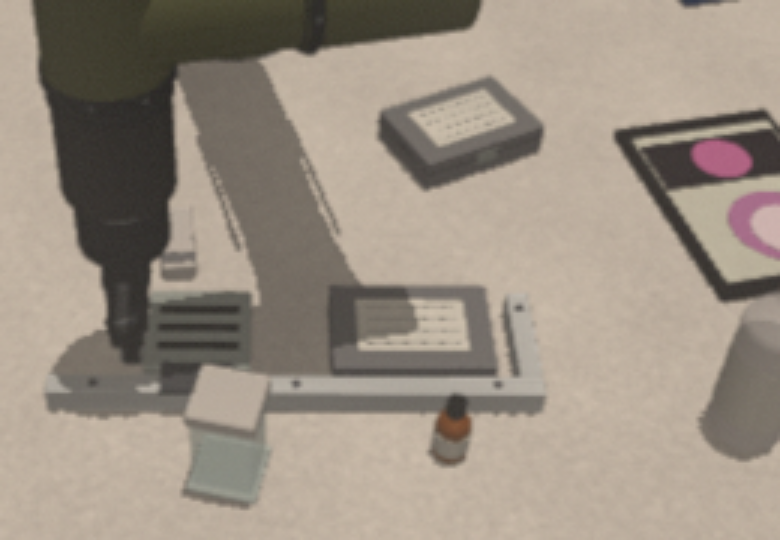

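Fingers are at the jaw's outer face, and the box is still flush to the rail. I'll close the jaw.

```bash
python3 -m handwheel '{"dp":[[-0.007,0,0],[-0.014,0,0],[-0.021,0,0],[-0.028,0,0],[-0.035,0,0],[-0.042,0.0005,0],[-0.049,0.0005,0],[-0.056,0.0005,0]],"twist":[0,0,0,0,0,0,0,0]}'
python3 -m handwheel '{"dp":[[-0.005,0,0],[-0.010,0,0],[-0.015,0,0],[-0.02,0,0],[-0.024,0,0],[-0.024,0,0]],"twist":[0,0,0,0,0,0]}'
python3 - <<'E'
from h import *
go(*fix2w(-.049,-.241),.006,-97);print(w2fix(env.get_state()['tcp_pos']))
p,d=vision.read_camera('top'); cv2.imwrite('pics/t8.png',cv2.resize(p[150:280,180:360],None,fx=4,fy=4)[:,:,::-1])
p,d=vision.read_camera('scene'); cv2.imwrite('pics/s8.png',cv2.resize(p[160:280,180:380],None,fx=4,fy=4)[:,:,::-1])
E
```

```text
t: 11.52
tcp_pos: [0.5461, -0.0822, 0.0094]
tool_rot: [-2.083, 2.351, -0.0]
ft_force: [1.0, -2.7, -0.9]
finger_gap: 0.03
t: 12.28
tcp_pos: [0.549, -0.0592, 0.0095]
tool_rot: [2.083, -2.351, 0.001]
ft_force: [0.7, -4.4, -1.4]
finger_gap: 0.03
t 12.28 tcp [ 0.549  -0.0592  0.0095] yaw -96.92 dp [-0.0106  0.0013  0.0034] twist 0.08 F [ 0.7 -4.4 -1.4]
[-0.0477099  -0.25158271]
```

View pics/s8.png

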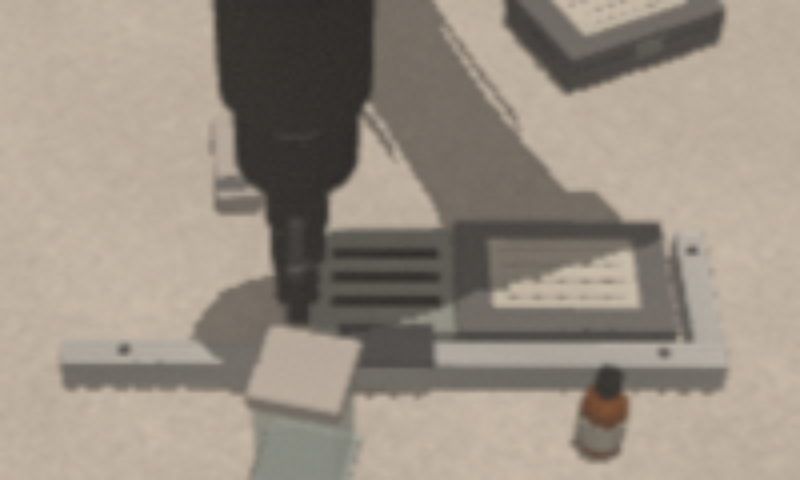

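View pics/t8.png

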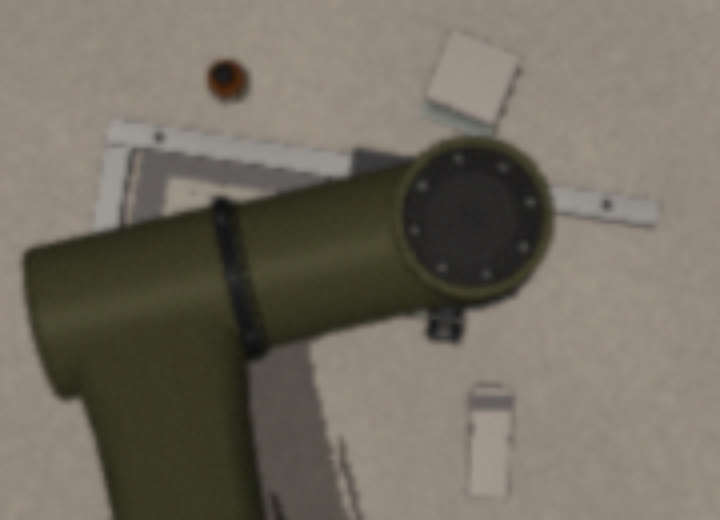

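```bash
python3 -m handwheel '{"dp":[[-0.004,0,0],[-0.007,0,0],[-0.009,0,0],[-0.010,0,0],[-0.011,0,0],[-0.011,0,0]],"twist":[0,0,0,0,0,0]}'
python3 -m handwheel '{"dp":[[-0.001,0,0],[-0.001,0,0]],"twist":[0,0]}'
python3 -m handwheel '{"dp":[[-0.001,0,0],[-0.001,0,0]],"twist":[0,0]}'
```

```text
t: 13.12
tcp_pos: [0.5503, -0.0489, 0.0095]
tool_rot: [2.082, -2.351, 0.002]
ft_force: [2.9, -6.8, -1.3]
finger_gap: 0.03
t: 13.38
tcp_pos: [0.5503, -0.0488, 0.0095]
tool_rot: [2.081, -2.351, 0.003]
ft_force: [2.6, -11.2, -2.1]
finger_gap: 0.0301
t: 13.62
tcp_pos: [0.5502, -0.0487, 0.0095]
tool_rot: [2.079, -2.35, 0.004]
ft_force: [3.2, -14.4, -2.2]
finger_gap: 0.0303
```

The force now rises with no movement (about 14 N), so the jaw is seated. I'll back off and inspect.

```bash
python3 -m handwheel '{"dp":[[0.003,0,0],[0.012,0,0],[0.03,0,0],[0.05,0,-0.02],[0.05,0,-0.07],[0.05,0,-0.12],[0.05,0,-0.17],[0.05,0,-0.17]],"twist":[0,0,0,0,0,0,0,0]}'
python3 -m handwheel '{"dp":[[0,-0.04,0],[0.0,-0.08,0],[0.0,-0.12,0],[-0.04,-0.14,0],[-0.09,-0.14,0],[-0.14,-0.14,0],[-0.14,-0.14,0],[-0.14,-0.14,0]],"twist":[-10.5,-21,-31.5,-42,-52.5,-63,-73.5,-84]}'
python3 -m handwheel '{"dp":[[0,0,0],[0,0,0]],"twist":[-6,-6]}'
python3 - <<'E'
from meas import *
i=vision.camera_info('wrist');p,d=vision.read_camera('wrist');P=cloud(d,i,True); cv2.imwrite('pics/w9.png',p[:,:,::-1]);np.savez('w9.npz',P=P)
meas(P); go(.45,.05,.15,-7)
z=P[...,2];m=(z>.027)&(z<.0325)
g=R2(FA).T@(P[m][:,:2]-FO).T; k=(g[0]>-.11)&(g[0]<-.006)&(g[1]<-.1)&(g[1]>-.4)
print('jaw',np.percentile(g[:,k],[1,99],axis=1))
for c in('scene','top'):
    p,d=vision.read_camera(c); cv2.imwrite(f'pics/{c}9.png',p[:,:,::-1])
    cv2.imwrite(f'pics/{c}9c.png',cv2.resize(p[160:280,180:380],None,fx=4,fy=4)[:,:,::-1])
E
```

```text
t: 14.62
tcp_pos: [0.5463, -0.0964, 0.1848]
tool_rot: [-2.079, 2.346, -0.009]
ft_force: [0.4, 0.2, -0.5]
finger_gap: 0.0298
t: 15.62
tcp_pos: [0.7, 0.0269, 0.1779]
tool_rot: [3.123, -0.342, -0.003]
ft_force: [0.1, -1.1, 0.2]
finger_gap: 0.03
t: 15.88
tcp_pos: [0.7, 0.0261, 0.1783]
tool_rot: [3.136, -0.191, -0.002]
ft_force: [0.1, -0.6, 0.1]
finger_gap: 0.0298
box [array([0.5654, 0.072 ]), array([0.0407, 0.0984]), np.float64(82.3417)] 0.035
comp [ 127  256  105   61 2317] [0.6282 0.1552 0.0248]
comp [ 343  255  145   30 2270] [ 0.601  -0.1142  0.0248]
comp [248 260  57  28 832] [0.6208 0.0469 0.0249]
rail inner edge fx by fy [(np.float64(-0.3), np.float64(0.0014)), (np.float64(-0.27), np.float64(0.0017)), (np.float64(-0.24000000000000005), np.float64(-0.0033)), (np.float64(-0.1800000000000001), np.float64(-0.0032)), (np.float64(-0.15000000000000013), np.float64(-0.003)), (np.float64(-0.12000000000000016), np.float64(0.0013)), (np.float64(-0.09000000000000019), np.float64(0.0005)), (np.float64(-0.06000000000000022), np.float64(0.0004)), (np.float64(-0.03000000000000025), np.float64(0.0005))]
stop inner edge fy by fx [(np.float64(-0.06), np.float64(0.006)), (np.float64(-0.04), np.float64(0.0045)), (np.float64(-0.02), np.float64(0.004))]
box far edge fx [(np.float64(-0.17), np.float64(0.0239)), (np.float64(-0.14), np.float64(0.0005)), (np.float64(-0.11), np.float64(-0.0288)), (np.float64(-0.08), np.float64(0.0011)), (np.float64(-0.05), np.float64(0.0011)), (np.float64(-0.02), np.float64(0.0008))] left edge fy -0.0016
t 15.93 tcp [0.7    0.0261 0.1785] yaw -7.05 dp [-0.2511  0.007   0.0288] twist -0.05 F [ 1.1  0.1 -0.1]
jaw [[-0.09213429 -0.22711227]
 [-0.00702419 -0.14069613]]
```

View pics/w9.png

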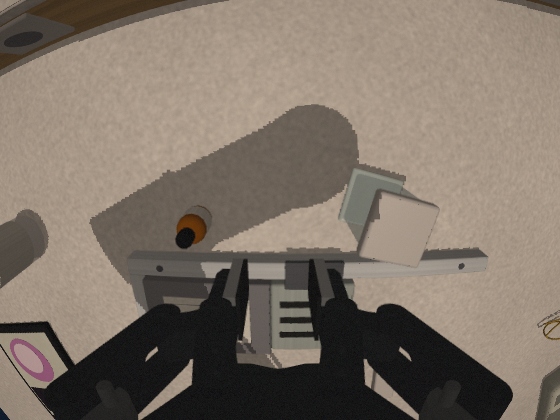

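View pics/scene9c.png

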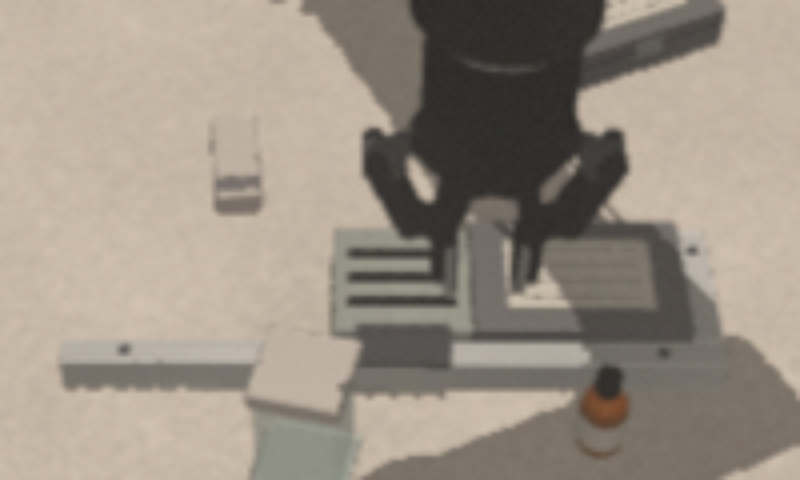

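View pics/top9.png

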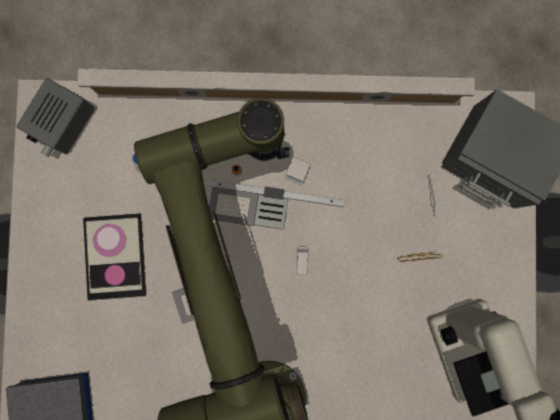

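I went to the far side of the rail (x 0.70) by mistake, at a safe height. I'll come back to the robot's side for a clear look at the fit.

```bash
python3 -m handwheel '{"dp":[[-0.04,0,0],[-0.08,0,0],[-0.12,0,0],[-0.16,0,0],[-0.2,0,0],[-0.24,0,0],[-0.27,0,0],[-0.27,0,0]],"twist":[0,0,0,0,0,0,0,0]}' 0.085
python3 - <<'E'
from meas import *
i=vision.camera_info('wrist');p,d=vision.read_camera('wrist');P=cloud(d,i,True); cv2.imwrite('pics/w10.png',p[:,:,::-1]);np.savez('w10.npz',P=P)
meas(P); go(.45,.05,.15,-7)
z=P[...,2];m=(z>.027)&(z<.0325)
g=R2(FA).T@(P[m][:,:2]-FO).T; k=(g[0]>-.11)&(g[0]<-.006)&(g[1]<-.1)&(g[1]>-.4)
print('jaw',np.percentile(g[:,k],[1,99],axis=1))
cv2.imwrite('pics/w10c.png',cv2.resize(p[40:290,90:480],None,fx=2,fy=2,interpolation=cv2.INTER_CUBIC)[:,:,::-1])
p,d=vision.read_camera('scene');cv2.imwrite('pics/s10c.png',cv2.resize(p[160:280,180:380],None,fx=4,fy=4)[:,:,::-1])
E
```

```text
t: 17.02
tcp_pos: [0.4314, 0.0593, 0.1802]
tool_rot: [-3.134, 0.189, -0.004]
ft_force: [0.1, -0.1, 0.5]
finger_gap: 0.0851
box [array([0.5705, 0.1213]), array([0.1407, 0.0981]), np.float64(82.9878)] 0.0353
comp [ 108    0  179  119 2728] [0.6061 0.166  0.0251]
comp [ 354    0  158   41 2683] [ 0.5975 -0.1194  0.0249]
comp [187 271  50  67 285] [0.3148 0.1473 0.0242]
rail inner edge fx by fy [(np.float64(-0.3), np.float64(-0.0003)), (np.float64(-0.27), np.float64(-0.0003)), (np.float64(-0.24000000000000005), np.float64(-0.0006)), (np.float64(-0.15000000000000013), np.float64(0.0002)), (np.float64(-0.12000000000000016), np.float64(0.003)), (np.float64(-0.09000000000000019), np.float64(0.0037)), (np.float64(-0.06000000000000022), np.float64(0.0037)), (np.float64(-0.03000000000000025), np.float64(0.004))]
stop inner edge fy by fx [(np.float64(-0.1), np.float64(0.0035)), (np.float64(-0.08), np.float64(0.0057)), (np.float64(-0.06), np.float64(0.005)), (np.float64(-0.04), np.float64(0.0052)), (np.float64(-0.02), np.float64(0.0049))]
box far edge fx [(np.float64(-0.17), np.float64(0.0028)), (np.float64(-0.14), np.float64(-0.0025)), (np.float64(-0.11), np.float64(-0.0022)), (np.float64(-0.08), np.float64(-0.0019)), (np.float64(-0.05), np.float64(-0.0019)), (np.float64(-0.02), np.float64(-0.002))] left edge fy -0.0016
t 17.07 tcp [0.432  0.0593 0.18  ] yaw -6.91 dp [0.0189 0.0071 0.03  ] twist 0.09 F [-0.3 -0.2  0.9]
jaw [[-0.09381817 -0.22794272]
 [-0.00717652 -0.140286  ]]
```

View pics/w10c.png

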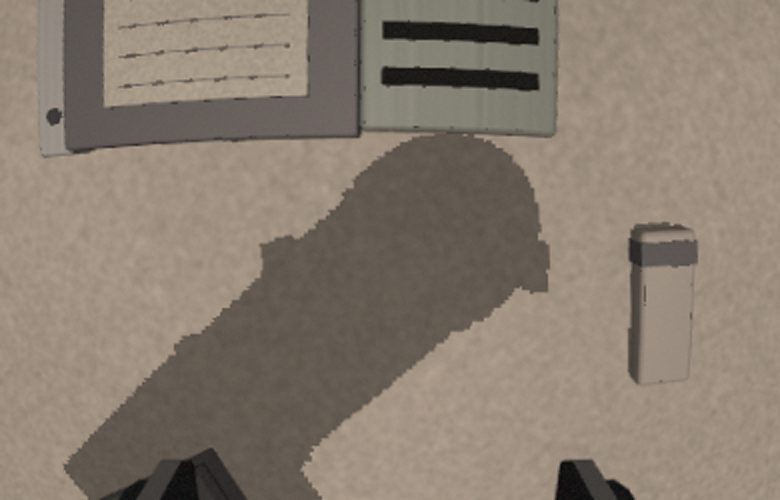

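View pics/s10c.png

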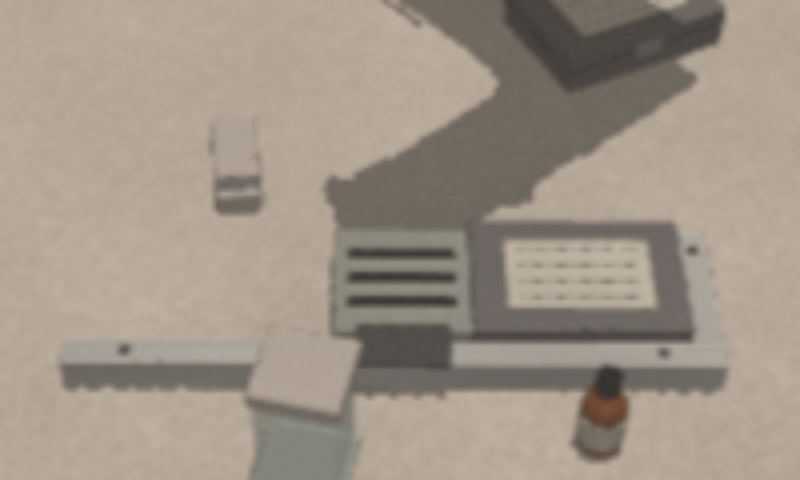

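Everything looks seated. To make sure the box is still flush to the rail after the jaw push, I'll touch it lightly with the two-finger fence and compare the contact position with the earlier one.

```bash
python3 -c "
from h import *
go(*fix2w(-.14,-.072),.002,-7); print(w2fix([.5072,.1104]),w2fix([.5073,.1103]))"
```

```text
t 17.12 tcp [0.4323 0.0591 0.1797] yaw -6.93 dp [ 0.0378 -0.0762  0.1778] twist 0.07 F [ 0.6 -0.2  0.7]
[-0.10985214 -0.08834613] [-0.1097407  -0.08843319]
```

```bash
python3 -m handwheel '{"dp":[[0.02,-0.04,0],[0.036,-0.076,0.03],[0.036,-0.076,0.08],[0.036,-0.076,0.13],[0.036,-0.076,0.165],[0.036,-0.076,0.177],[0.036,-0.076,0.177]],"twist":[0,0,0,0,0,0,0]}'
python3 -m handwheel '{"dp":[[0.01,0,0],[0.02,0,0],[0.027,0,0],[0.029,0,0],[0.029,0,0]],"twist":[0,0,0,0,0]}'
python3 -c "
from h import *
go(*fix2w(-.1098,-.072),.002,-7); print(w2fix(env.get_state()['tcp_pos']))"
```

```text
t: 18.0
tcp_pos: [0.4774, 0.1298, 0.0022]
tool_rot: [3.135, -0.19, -0.001]
ft_force: [0.0, 1.1, 1.1]
finger_gap: 0.0848
t: 18.62
tcp_pos: [0.5059, 0.1266, 0.0022]
tool_rot: [3.136, -0.19, -0.0]
ft_force: [-0.5, 0.0, 0.1]
finger_gap: 0.085
t 18.62 tcp [0.5059 0.1266 0.0022] yaw -6.93 dp [ 0.0033 -0.0005  0.0002] twist 0.07 F [-0.5  0.   0.1]
[-0.11311105 -0.07246843]
```

```bash
for i in 1 2 3 4; do python3 -m handwheel '{"dp":[[0.001,0,0],[0.001,0,0]],"twist":[0,0]}'; python3 -c "
from h import *
print(w2fix(env.get_state()['tcp_pos']))"; done
```

```text
t: 18.88
tcp_pos: [0.5068, 0.1266, 0.0024]
tool_rot: [3.136, -0.189, 0.0]
ft_force: [-0.4, 0.1, -0.3]
finger_gap: 0.0849
[-0.11222659 -0.07231266]
t: 19.12
tcp_pos: [0.5079, 0.1264, 0.0023]
tool_rot: [3.136, -0.189, 0.0]
ft_force: [0.5, 0.4, -0.7]
finger_gap: 0.085
[-0.11113262 -0.07234827]
t: 19.38
tcp_pos: [0.5089, 0.1263, 0.0023]
tool_rot: [3.136, -0.189, -0.0]
ft_force: [-0.2, -0.2, -0.5]
finger_gap: 0.085
[-0.11012974 -0.07236669]
t: 19.62
tcp_pos: [0.5094, 0.1262, 0.0022]
tool_rot: [3.136, -0.19, -0.002]
ft_force: [-4.6, 0.4, 2.9]
finger_gap: 0.0855
[-0.10961575 -0.0723993 ]
```

```bash
python3 -m handwheel '{"dp":[[0.001,0,0],[0.0015,0,0],[0.0015,0,0]],"twist":[0,0,0]}'; python3 -c "
from h import *
print(w2fix(env.get_state()['tcp_pos']))"
python3 -m handwheel '{"dp":[[-0.004,0,0],[-0.012,0,0],[-0.03,0,0],[-0.04,0,-0.03],[-0.04,0,-0.08],[-0.04,0,-0.13],[-0.04,0,-0.18],[-0.04,0,-0.18]],"twist":[0,0,0,0,0,0,0,0]}'
python3 - <<'E'
from meas import *
i=vision.camera_info('wrist');p,d=vision.read_camera('wrist');P=cloud(d,i,True); cv2.imwrite('pics/w11.png',p[:,:,::-1])
meas(P)
z=P[...,2];m=(z>.027)&(z<.0325)
g=R2(FA).T@(P[m][:,:2]-FO).T; k=(g[0]>-.11)&(g[0]<-.006)&(g[1]<-.1)&(g[1]>-.4)
print('jaw',np.percentile(g[:,k],[1,99],axis=1))
cv2.imwrite('pics/w11c.png',cv2.resize(p[0:200,90:490],None,fx=2,fy=2,interpolation=cv2.INTER_CUBIC)[:,:,::-1])
p,d=vision.read_camera('top');cv2.imwrite('pics/t11.png',p[:,:,::-1])
E
```

```text
t: 20.0
tcp_pos: [0.5094, 0.1261, 0.0022]
tool_rot: [3.135, -0.191, -0.007]
ft_force: [-12.8, 3.4, 8.1]
finger_gap: 0.0851
[-0.10956822 -0.07248728]
t: 21.0
tcp_pos: [0.4734, 0.1315, 0.1873]
tool_rot: [-3.132, 0.189, -0.012]
ft_force: [-0.9, 0.7, -0.2]
finger_gap: 0.0847
box [array([0.5704, 0.1207]), array([0.1415, 0.0986]), np.float64(82.4342)] 0.0353
comp [ 183   22  187  125 5104] [0.6121 0.1451 0.0251]
comp [ 428   35  125   48 2239] [ 0.5998 -0.1116  0.025 ]
comp [181 297 120  59 466] [0.3314 0.1919 0.0245]
rail inner edge fx by fy [(np.float64(-0.3), np.float64(0.0003)), (np.float64(-0.27), np.float64(0.0002)), (np.float64(-0.24000000000000005), np.float64(0.0)), (np.float64(-0.1800000000000001), np.float64(-0.0029)), (np.float64(-0.15000000000000013), np.float64(0.001)), (np.float64(-0.12000000000000016), np.float64(0.003)), (np.float64(-0.09000000000000019), np.float64(0.0025)), (np.float64(-0.06000000000000022), np.float64(0.0034)), (np.float64(-0.03000000000000025), np.float64(0.0035))]
stop inner edge fy by fx [(np.float64(-0.1), np.float64(0.003)), (np.float64(-0.08), np.float64(0.0025)), (np.float64(-0.06), np.float64(0.0029)), (np.float64(-0.04), np.float64(0.0028)), (np.float64(-0.02), np.float64(0.0028))]
box far edge fx [(np.float64(-0.17), np.float64(0.0224)), (np.float64(-0.14), np.float64(-0.0019)), (np.float64(-0.11), np.float64(-0.002)), (np.float64(-0.08), np.float64(-0.0018)), (np.float64(-0.05), np.float64(-0.0013)), (np.float64(-0.02), np.float64(-0.0017))] left edge fy -0.0011
jaw [[-0.09341829 -0.22744741]
 [-0.00711364 -0.14122278]]
```

View pics/w11c.png

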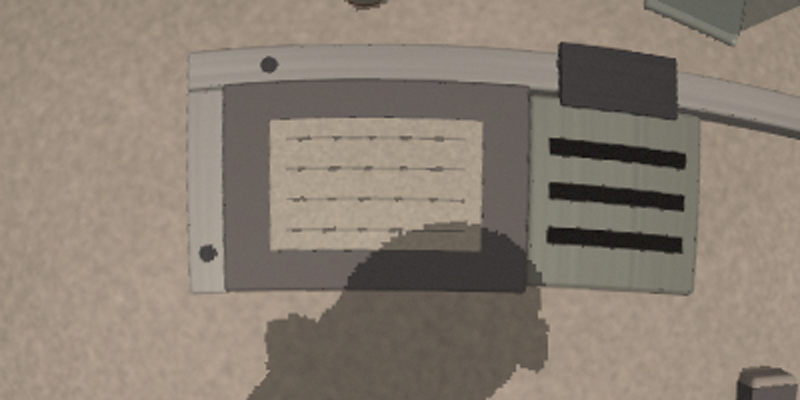

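View pics/t11.png

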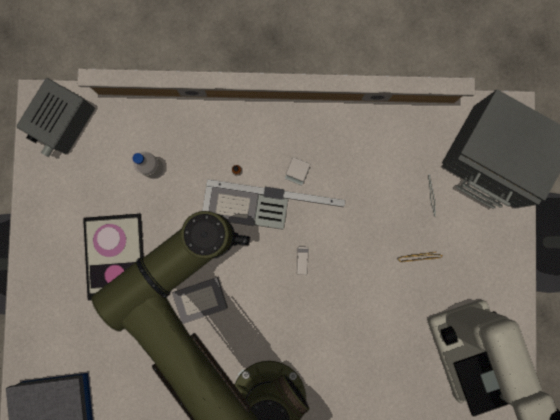

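The close view shows the box tight to the rail, the stop (224,190) and the jaw (528,190). The top view shows every bystander at its starting pixel, so I'm handing in.

```bash
python3 -c "
from bench import ticket,env
print(ticket.sign_off(), env.get_state()['t'])"
```

```text
the job is handed in; nothing more can be done
the job is handed in; nothing more can be done
```

The slide box is held between the end stop and the jaw with its long side flush to the rail, and the job is handed in. The last move ended at 21 s of the 48 s allowed.

- **How it went:** I pushed the right-hand grey box with both open fingertips, turning it about 17° until it lay flush against the rail. Then I pushed the jaw's outer end. The jaw carried the box the last 20 mm to the stop and stalled there at about 14 N.
- **Flush to the rail:** After closing the jaw I touched the box again with the fingertips. It stopped them within 0.3 mm of where it had at the rail before, and did not give up to 13 N.
- **Jaw and stop:** The jaw's face measured at fixture y about -0.141 m, where -0.140 just holds the box. The close-up showed no gap at rail, stop or jaw.
- **Bystanders:** Those visible in the last top view, and the look-alike box, are where they started. The arm partly covered the tablet and the look-alike in that picture.
- **Disagreements:**
  - The depth readings put the box's rail-side edge about 2 mm short of the rail, the same as when it was pressed against it, so I put this down to calibration.
  - The box's angle read 82.4° to 83.0° across the last views, against 83.0° for the rail.
- **Slip:** On the way to inspect, I sent the arm to the far side of the rail by mistake. It was well above everything and touched nothing.

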